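# Load the split filter holder and hold it shut

## Task

Put the smaller, thicker white filter disc into the round recess of the filter holder's base half and let go of it; then fit the cover half, grip bar up, over the base's two dowels (either way round). Press the cover fully home against the spring under the disc and finish while still gripping the cover's bar and holding the two halves pressed together; do not disturb the wide thin disc and the other things on the bench.

Things in the scene. Friction and masses are not known exactly. Their poses are not given: they have to be found in the camera images.
- base: Base half of the filter holder, fixed: aluminium plate 80 (its x) by 140 (its y) by 18 mm thick. Origin: centre of underside, z up; parting face = top, z = 18. Two steel dowels on it at x = 0, y = -54 and +54: 10 across, 25 tall, the top 7 tapering to 5 across. Round recess in its middle (see recess). A brass port juts from its +x side.
- recess (a point): Centre of the recess floor in the base, 14 mm above the bench, axes as the base. The recess is 50 mm across and 4 deep; its floor is a sprung steel screen. The point does not move with the screen. A gripper straddling the disc here has room to open along the base's x, not along its y (dowels).
- screen (a joint): How far the sprung screen is pushed down, m: 0 at rest, 0.004 with disc in and holder closed, 0.006 at its stop. The spring starts at 9 N and reaches 15 N at 4 mm, so the cover's own weight does not close the holder.
- cover: Cover half, loose, lying grip bar up: aluminium plate 80 (its x) by 140 (its y) by 20 mm thick, about 0.5 kg. Origin: centre of underside, z up. Through holes 12 across at x = 0, y = -54 and +54 take the dowels, either way round. Cavity under its middle, 54 across, 12 deep, takes the disc's top. On the loaded disc it rests 4 mm above the parting face; closed, on it.
- grip (a point): Centre of the black grip bar on the cover, 35 mm above the cover's underside. The bar is 22 mm wide (cover's x), 70 long (cover's y), from 20 to 50 mm above the cover's underside; grip it across its width.
- disc: The filter disc to load: white plastic cylinder, 44 mm across, 20 thick, lying flat. Origin: centre of underside, z up. Loaded, its underside lies on the screen and its top stands 16 above the parting face; grip it by its upper 14 so that the fingertips stay above the parting face.
- wide_disc: The wrong disc: white plastic, 60 across and 8 thick, lying flat; too wide for the recess. Origin at the centre of its underside. The two discs lie on the same side of the base, in either order. Leave it alone.
- cup: Bystander: open steel cup, 72 across, 95 tall mm, loose. Origin at the centre of its underside. Leave it alone.
- jar: Bystander: glass jar with a brass lid, 76 mm across, 85 tall mm, loose. Origin at the centre of its underside. Leave it alone.
- sieve: Bystander: steel sieve ring, 100 mm across, 35 tall mm, loose. Origin at the centre of its underside. Leave it alone.
- collar: Bystander: small steel collar, 50 across, 12 tall mm, loose. Origin at the centre of its underside. Leave it alone.
- pot: Bystander: white plastic pot with an orange lid, 62 mm across, 58 tall mm, loose. Origin at the centre of its underside. Leave it alone.
- wrench: Bystander: flat steel wrench, 170 long mm, loose. Origin inside its outline at bench level. Leave it alone.
- driver: Bystander: screwdriver, 190 long mm, loose. Origin inside its outline at bench level. Leave it alone.
There are look-alikes about, which are no part of the job. Of the things shaped like the disc, the white one is meant.

How it is judged:
On the way, in this order (a step that is already met when the one before it is completed fails the run):
1. the thick disc sits flat in the recess, let go (horizontal distance between disc and base below 0.005 m and angle between disc's own z axis and vertical below 0.1 rad and z of disc in the frame of base between 0.0115 and 0.016 m and contact force between the fingers and disc below 0.1 N and linear speed of disc below 0.02 m/s), for 0.2 s.
2. the cover is on both dowels (horizontal distance between cover and base below 0.003 m and angle between the y axis of cover and the y axis of base, either way round below 0.06 rad and angle between the z axis of cover and the z axis of base, either way round below 0.05 rad and z of cover in the frame of base below 0.028 m), for 0.1 s.
At the end, for the whole second after the job is handed in: The disc lies in the recess (within 5 mm of its centre, tilt under 0.1 rad), the cover is on both dowels (within 3 mm, 0.06 rad) with its underside within 1.6 mm of the parting face, the screen is pushed down more than 2.2 mm, and the fingers still grip the cover (over 2 N), which is still (horizontal distance between disc and base below 0.005 m and angle between disc's own z axis and vertical below 0.1 rad and horizontal distance between cover and base below 0.003 m and angle between the y axis of cover and the y axis of base, either way round below 0.06 rad and angle between the z axis of cover and the z axis of base, either way round below 0.05 rad and z of cover in the frame of base between 0.016 and 0.0196 m and value of joint screen above 0.0022 m and contact force between the fingers and cover above 2 N and linear speed of cover below 0.02 m/s); the arm keeps its last pose, push and grip.
It fails at once if the wide disc or a bystander is moved more than 30 mm (distance of any of wide_disc, cup, jar, sieve, collar, pot, wrench, driver from where it was at the start of the episode above 0.03 m).
It also fails if it takes over 54 s, if anything falls off the work surface, if the arm or the gripper's body presses on something with over 40 N, if the wrist force passes 120 N, or if a joint passes its speed limit or range.

## Robot

A 6-joint arm with a two-finger parallel gripper is mounted at the origin on the work surface. World frame = base frame: x ahead of the robot, y to its left, z up, the work surface at z = 0. Lengths are in m, angles in rad, forces in N, time in s.
With the tool pointing down it reaches from about 0.35 to 0.975 m from the base axis. Payload 7.1 kg.
Tool frame: the origin (TCP) lies midway between the tips of the shut fingers; the grasp point (between the pads) lies 19 mm behind it; z points along the fingers, y is the line along which they close (so a half turn about z gives the same grasp; the last joint's range is limited). The gripper opens to 88 mm and grips with 3 to 60 N. Pads are 20 mm wide; open, the fingers measure 115 mm over their backs; the gripper's body (75 mm by 178 mm) begins 61 mm behind the grasp point.
Start: joints at [1.28, 0.423, 1.63, -0, 1.089, -0.019], TCP at [0.168, 0.602, 0.223] pointing down, gripper open.
Joint ranges: [-3, 3], [-0.9, 2.11], [0.09, 2.58], [-1.31, 4.45], [0.11, 2.69], [-2.54, 2.54]. Speed limits (rad/s): [2.39, 2.39, 3.01, 3.14, 3.14, 3.14].

## Interface

Orientations are given as a unit quaternion [w, x, y, z].
In Python, from station import move_pose, movel, movej, command_gripper, wait, inverse_kinematics, read_camera, camera_info, MotionError, job_done, get_time, get_joint_pos, get_qvel, get_effort, get_tcp_pos, get_ee_rot, get_ft_force, get_ft_torque, get_grip_width, get_finger_force gives the robot as it stands. Calls block until the motion is done:
- move_pose(position, orientation): joint-space move of the TCP to a pose.
- movel(position, frame=None, v=0.15, until_force=None): straight line of the TCP; frame=None keeps the orientation; v is the mean speed in m/s. With until_force (N) it stops when the force on the tool has changed by that much, and returns True; else False.
- movej(angles): joint-space move.
- command_gripper(opening): opening from 0.0 (shut) to 1.0 (fully open); the grip force is fixed at half the most; returns when the fingers have stopped.
- wait(seconds).
- inverse_kinematics(position, orientation): joint angles nearest the present ones, or None.
- read_camera(name): name is "scene" or "side" or "wrist"; returns the picture (480x640x3 uint8, red, green, blue); there is no depth.
- camera_info(name): a dict with "intrinsics" (3x3 intrinsics, pixels), "dist" ([k1, k2, p1, p2, k3] as OpenCV has them; the pictures are not rectified), "T" (4x4, takes a point from camera to world coordinates); the wrist camera has in their place "tool_from_camera" (4x4, takes a point from camera to tool coordinates, whose origin is the TCP and whose axes are the flange's). Camera axes: x right, y up, looking along -z (the intrinsics and any distortion apply to the point x, -y, -z); pixel columns grow to the right and rows downward; lengths in m; the calibration is good to about 2 mm. A picture is of the moment at which its call begins: read the wrist's pose just before it. camera_info takes no time and is no camera call.
A pose or a line that the arm cannot do raises MotionError and nothing moves.
- job_done(): hands the job in; it is judged then, once.
Readings, each from a call of its own:
- get_time(): time.
- get_joint_pos(): joint angles.
- get_qvel(): joint speeds.
- get_effort(): joint torques, N m.
- get_tcp_pos(): TCP position.
- get_ee_rot(): TCP orientation.
- get_ft_force(): force on the tool from outside, world axes, zero at the start.
- get_ft_torque(): the same for the moment, N m.
- get_grip_width(): opening from 0.0 (shut) to 1.0 (fully open).
- get_finger_force(): force on a finger pad.
Only numpy, scipy, OpenCV 4.12 (cv2) and the standard library are available. Lean on these libraries where they do the work, as an engineer would, in place of code of your own. Each camera call takes 0.05 s, during which the arm holds its last target. There are 200 camera calls.

## Working session

There is one attempt and no reset: what is moved stays moved. The work goes in short steps, each a Python script; the robot and the scene stay as the last script left them, time stands still between calls to the robot, and variables do not carry over. Pictures are saved under pics/ and viewed, at most 12 in all, crops included, and the job is handed in when it is done.

```bash
mkdir -p pics
python3 - <<'E'
from station import *
import cv2,numpy as np
for n in ["scene","side"]:
    im=read_camera(n); cv2.imwrite(f"pics/{n}0.png",im[:,:,::-1])
    i=camera_info(n); print(n,i["intrinsics"],i["dist"],np.round(i["T"],3))
i=camera_info("wrist");print(i);print(get_time(),get_ee_rot(),get_tcp_pos())
E
```

```text
scene [[521.05138559   0.         319.2845404 ]
 [  0.         521.05138559 246.98401787]
 [  0.           0.           1.        ]] [0.03335458 0.         0.         0.         0.        ] [[-0.829 -0.453  0.329  0.947]
 [ 0.56  -0.657  0.505  0.58 ]
 [-0.012  0.602  0.798  0.92 ]
 [ 0.     0.     0.     1.   ]]
side [[455.34630079   0.         319.80465012]
 [  0.         455.34630079 239.5078376 ]
 [  0.           0.           1.        ]] [-0.10421896  0.          0.          0.          0.        ] [[ 0.992  0.073 -0.104  0.45 ]
 [-0.125  0.689 -0.714 -0.76 ]
 [ 0.02   0.721  0.693  0.793]
 [ 0.     0.     0.     1.   ]]
{'intrinsics': array([[363.36905436,   0.        , 314.53497883],
       [  0.        , 363.36905436, 236.23634041],
       [  0.        ,   0.        ,   1.        ]]), 'dist': array([0.02453154, 0.        , 0.        , 0.        , 0.        ]), 'tool_from_camera': array([[-1.39129693e-03,  9.63952606e-01,  2.66070362e-01,
         7.16873753e-02],
       [ 9.99998988e-01,  1.26238440e-03,  6.55528801e-04,
        -3.15489467e-04],
       [ 2.96015621e-04,  2.66071005e-01, -9.63953387e-01,
        -1.61793111e-01],
       [ 0.00000000e+00,  0.00000000e+00,  0.00000000e+00,
         1.00000000e+00]])}
0.1 [-1.15236020e-04  1.35480595e-01  9.90779761e-01 -6.78070353e-04] [0.16761684 0.60158678 0.22197217]
```

View pics/scene0.png

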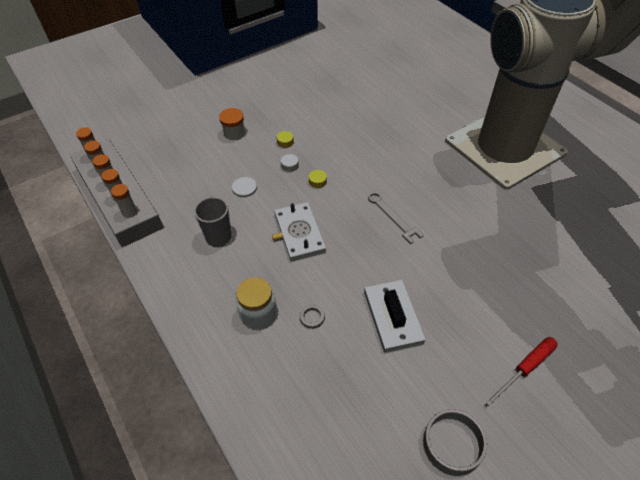

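View pics/side0.png

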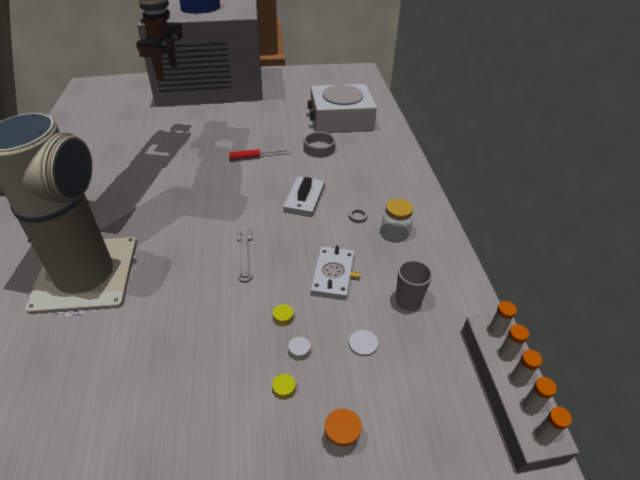

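The scene view shows the disc-shaped candidates. They are white (289,162), wide white (244,186), and yellow (285,138) and (317,178). The small, thick white one at (289,162), side view (299,348), fits the description. The wide thin one at (244,186) is the wrong disc. The base is at (300,231) and the cover at (394,315), with its bar at (394,307). Next I get rough positions and take wrist close-ups.

```bash
cat > h.py <<'E'
from station import *
import cv2,numpy as np
from scipy.spatial.transform import Rotation as R
def camT(n):
    i=camera_info(n)
    if n!="wrist": return i,np.array(i["T"])
    q=get_ee_rot();T=np.eye(4);T[:3,:3]=R.from_quat([q[1],q[2],q[3],q[0]]).as_matrix();T[:3,3]=get_tcp_pos()
    return i,T@i["tool_from_camera"]
def px(n,uv,z,iT=None):
    i,T=iT or camT(n)
    p=cv2.undistortPoints(np.float64(uv).reshape(-1,1,2),i["intrinsics"],i["dist"]).reshape(-1,2)
    d=np.c_[p[:,0],-p[:,1],-np.ones(len(p))]@T[:3,:3].T; o=T[:3,3]
    s=(np.reshape(z,-1)-o[2])/d[:,2]
    return o+d*s[:,None]
def proj(P,iT):
    i,T=iT; c=(np.reshape(P,(-1,3))-T[:3,3])@T[:3,:3]
    return cv2.projectPoints(c*[1,-1,-1],np.zeros(3),np.zeros(3),i["intrinsics"],i["dist"])[0].reshape(-1,2)
def down(yaw):
    # tool x axis at world angle yaw, z down
    q=(R.from_euler('z',yaw)*R.from_euler('x',np.pi)).as_quat(); return [q[3],q[0],q[1],q[2]]
E
python3 - <<'E'
from h import *
np.set_printoptions(precision=4,suppress=True)
print("disc",px("scene",[(289,160)],.02),px("side",[(299,346)],.02))
print("wide",px("scene",[(244,186)],.008),px("side",[(364,342)],.008))
print("dowels top",px("scene",[(292,208),(306,242)],.043),px("side",[(337,249),(330,283)],.043))
print("base",px("scene",[(299,229)],.018),px("side",[(333,270)],.018))
print("cover holes",px("scene",[(386,290),(403,337)],.02),px("side",[(310,180),(299,206)],.02))
print("bar top",px("scene",[(388,291),(400,325)],.05),px("side",[(307,180),(302,192)],.05))
for p in [(.55,.0),(.6,.3),(.55,.15)]: print(inverse_kinematics([*p,.3],down(0)))
E
```

```text
disc [[ 0.4873 -0.2555  0.02  ]] [[ 0.4871 -0.261   0.02  ]]
wide [[ 0.6179 -0.2523  0.008 ]] [[ 0.6195 -0.2588  0.008 ]]
dowels top [[ 0.5751 -0.0999  0.043 ]
 [ 0.6018 -0.0018  0.043 ]] [[ 0.5984 -0.0234  0.043 ]
 [ 0.5675 -0.1246  0.043 ]]
base [[ 0.5848 -0.0579  0.018 ]] [[ 0.5839 -0.0653  0.018 ]]
cover holes [[0.5262 0.1783 0.02  ]
 [0.5654 0.2795 0.02  ]] [[0.5689 0.281  0.02  ]
 [0.5273 0.1692 0.02  ]]
bar top [[0.5384 0.1957 0.05  ]
 [0.5668 0.2671 0.05  ]] [[0.5562 0.2414 0.05  ]
 [0.5375 0.1899 0.05  ]]
[-0.0216  0.2291  1.72   -0.      1.1924  1.5492]
[ 0.4459  0.4209  1.4485 -0.      1.2722  2.0167]
[ 0.2454  0.2612  1.6776 -0.      1.2028  1.8162]
```

Run:
```python
from h import *
import pickle
S={}
for n,p in [("cover",(.548,.228,.18)),("base",(.584,-.06,.17)),("disc",(.487,-.258,.15))]:
    move_pose(list(p),down(1.24)); wait(.2)
    S[n]=camT("wrist"); im=read_camera("wrist"); cv2.imwrite(f"pics/w_{n}.png",im[:,:,::-1])
pickle.dump(S,open("S.pkl","wb")); print(get_time())
for n,P in [("cover",(.548,.228,.02)),("base",(.584,-.06,.018)),("disc",(.487,-.258,.02))]: print(n,proj(P,S[n]))
```

```text
4.7917
cover [[314.01902584 219.42223396]]
base [[313.78388869 222.1230122 ]]
disc [[312.77026546 228.19959374]]
```

View pics/w_disc.png

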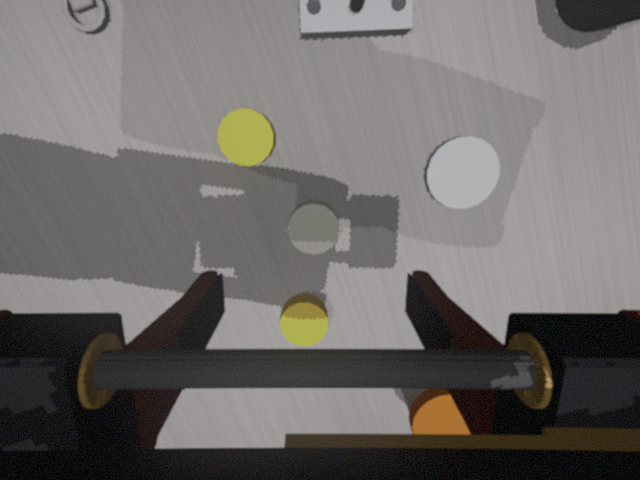

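View pics/w_base.png

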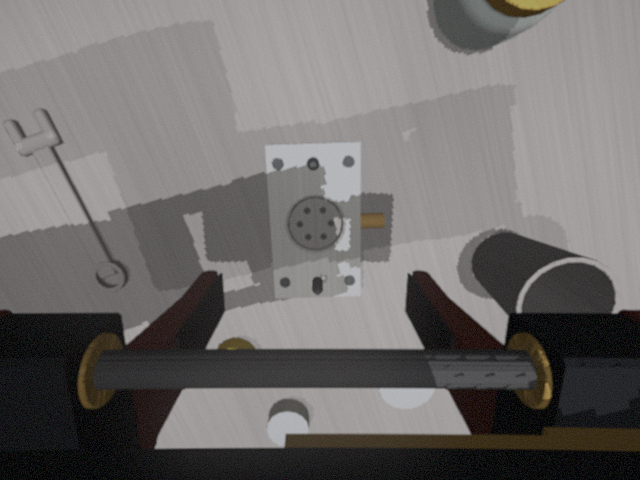

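View pics/w_cover.png

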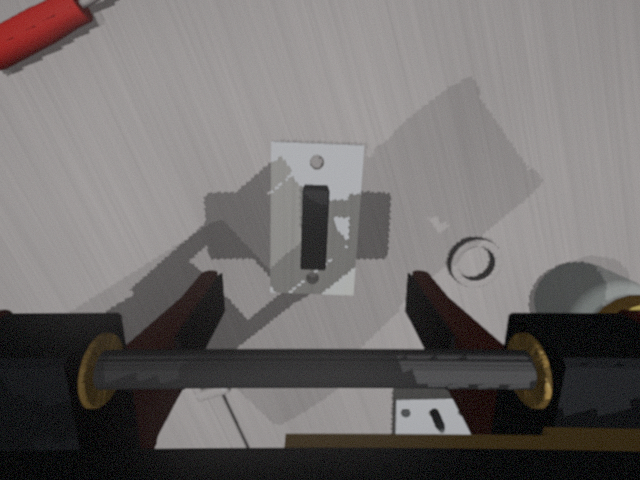

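The wrist views show the thick white disc, in shadow, at (314,228), between yellow look-alikes at (246,137) and (304,320), with the wide disc at (463,173). The base recess is at (315,222) and the cover bar at (315,228). Enlarged crops next.

Run:
```python
import cv2,numpy as np
def c(f,x,y,w,h,s): return cv2.resize(cv2.imread(f)[y:y+h,x:x+w],None,fx=s,fy=s,interpolation=cv2.INTER_CUBIC)
cv2.imwrite("pics/crop_bc.png",np.hstack([c("pics/w_base.png",257,134,112,170,3.5),c("pics/w_cover.png",262,134,112,170,3.5)]))
cv2.imwrite("pics/crop_d.png",np.hstack([c("pics/w_disc.png",274,188,80,80,5),c("pics/scene0.png",229,122,100,100,4)]))
```

```text
(no output)
```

View pics/crop_bc.png

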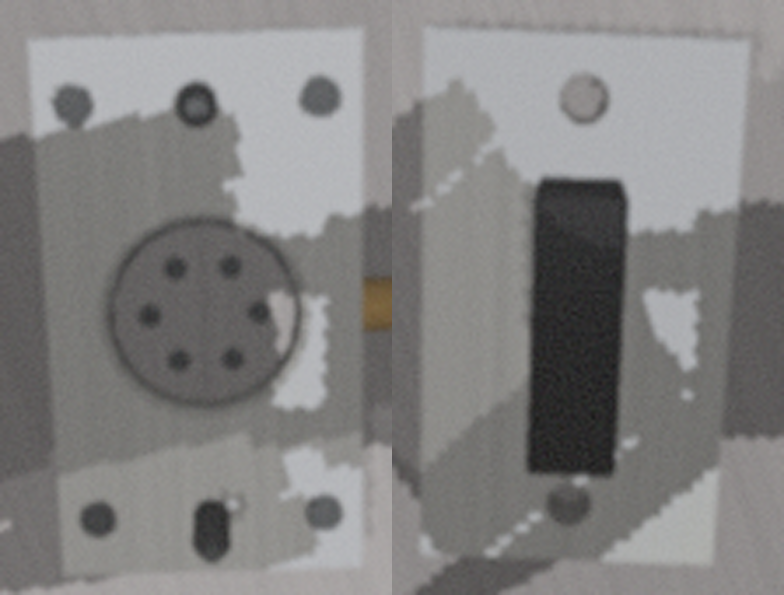

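View pics/crop_d.png

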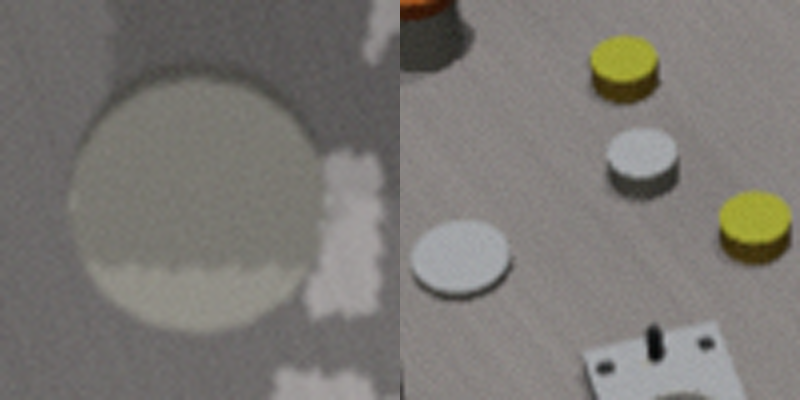

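The crop on the right shows the white disc at crop (642,165) is as thick as the yellow ones. It is clearly thicker than the wide disc at (461,258), so it is the one meant. The crops also give the feature points: recess rim centre at (203,312), plate corners, and cover holes at (584,98) and (568,505).

Run:
```python
from h import *
import pickle
np.set_printoptions(precision=4,suppress=True)
S=pickle.load(open("S.pkl","rb"))
f=lambda p,ox,oy,s:(np.array(p)+.5)/s-.5+[ox,oy]
print("disc",px("wrist",f([(196,205)],274,188,5),.02,S["disc"]))
b=px("wrist",f([(203.5,312.5)],257,134,3.5),.018,S["base"]);print("recess",b)
c=px("wrist",f([(28,38),(362,27),(360,565),(64,573)],257,134,3.5),.018,S["base"])
m=c.mean(0);d=c[0]+c[1]-c[2]-c[3];print("base corners",m,"yaxis",np.arctan2(d[1],d[0]),np.linalg.norm(d)/2, np.linalg.norm(c[0]-c[1]),np.linalg.norm(c[3]-c[2]))
e=px("wrist",f([(197,103),(212,545)],257,134,3.5),.043,S["base"]);d=e[0]-e[1];print("dowels",e.mean(0),np.arctan2(d[1],d[0]),np.linalg.norm(d))
o=262-392/3.5
e=px("wrist",f([(584,98),(568,505)],o,134,3.5),.02,S["cover"]);d=e[0]-e[1];print("holes",e.mean(0),np.arctan2(d[1],d[0]),np.linalg.norm(d))
c=px("wrist",f([(425,30),(750,40),(713,565),(413,553)],o,134,3.5),.02,S["cover"])
m=c.mean(0);d=c[0]+c[1]-c[2]-c[3];print("cover corners",m,"yaxis",np.arctan2(d[1],d[0]),np.linalg.norm(d)/2,np.linalg.norm(c[0]-c[1]),np.linalg.norm(c[3]-c[2]))
```

```text
disc [[ 0.4869 -0.2583  0.02  ]]
recess [[ 0.5846 -0.061   0.018 ]]
base corners [ 0.5844 -0.062   0.018 ] yaxis 1.2716775407916143 0.1392528570525364 0.07974661498404889 0.07933958054660413
dowels [ 0.5851 -0.0605  0.043 ] 1.2738552144954154 0.1066257340699633
holes [0.5472 0.2254 0.02  ] 1.2013716030476227 0.1083324771533706
cover corners [0.5469 0.2251 0.02  ] yaxis 1.1940389913704266 0.13931699261381753 0.07961958714563651 0.08231656661184247
```

Run:
```python
from h import *
q=down(1.272); D=[.4869,-.2583]; B=[.5847,-.0612]
move_pose([*D,.08],q); movel([*D,.009],v=.1)
command_gripper(0.0); print(get_grip_width(),get_finger_force(),get_tcp_pos())
movel([*D,.12]); print(get_grip_width(),get_time())
movel([*B,.08],v=.2); movel([*B,.032],v=.1); wait(.2)
print(movel([*B,.0215],v=.02,until_force=4),get_tcp_pos(),get_ft_force())
command_gripper(0.8); print(get_tcp_pos())
movel([*B,.17],v=.2); wait(.2)
S=camT("wrist"); im=read_camera("wrist"); cv2.imwrite("pics/placed.png",cv2.resize(im[130:320,240:400,::-1],None,fx=3,fy=3,interpolation=cv2.INTER_CUBIC))
print(get_time(), proj([*B,.034],S), proj([*B,.018],S))
```

```text
0.49450969250513016 30.00021994113922 [ 0.48689239 -0.25830258  0.00903844]
0.49341421196757773 7.6917
True [ 0.58469278 -0.0611557   0.02262124] [-0.60175125 -0.50939157  9.48196052]
[ 0.58416751 -0.06110657  0.02219369]
12.0333 [[314.89296463 225.11876013]] [[314.92873944 220.81630366]]
```

View pics/placed.png

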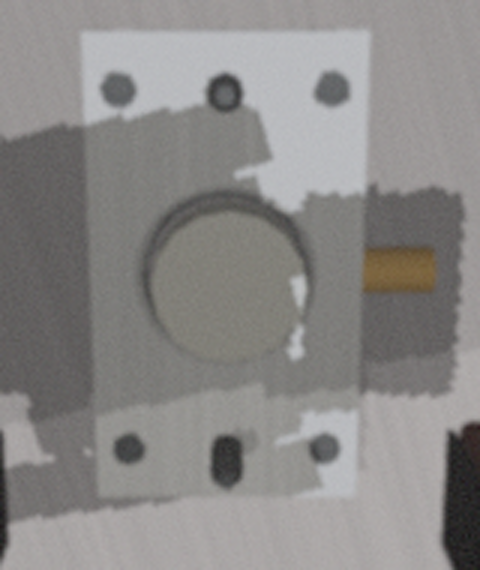

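The disc sits flat in the recess. Its top centre is about 1 mm from the recess centre, with the rim visible all round. I refine the base pose from this view (plate corners (81,31), (371,31), (357,497) and (97,497)), then grip the cover.

Run:
```python
from h import *
S=camT("wrist")
f=lambda p:(np.array(p)+.5)/3-.5+[240,130]
c=px("wrist",f([(81,31),(371,31),(357,497),(97,497)]),.018,S);d=c[0]+c[1]-c[2]-c[3]
print("base",c.mean(0),np.arctan2(d[1],d[0]))
q=down(1.198);C=[.547,.2253]
movel([*np.array(get_tcp_pos())[:2],.18]); move_pose([*C,.10],q); movel([*C,.035],v=.15)
f0=get_ft_force()
print(movel([*C,.021],v=.04,until_force=5),get_tcp_pos())
command_gripper(0.0);wait(.1);print(get_grip_width(),get_finger_force(),get_tcp_pos())
movel([*C,.13],v=.15);wait(.1);print(get_grip_width(),get_ft_force(),get_ft_torque(),get_time())
B=[.5847,-.0612]
move_pose([*B,.13],down(1.272)); wait(.2)
S=camT("wrist"); im=read_camera("wrist"); cv2.imwrite("pics/over.png",im[:,:,::-1])
print(get_tcp_pos(),get_time())
```

```text
base [ 0.5846997  -0.06258173  0.018     ] 1.2731969933269847
False [0.54685442 0.22529294 0.02086355]
0.24980421412827655 29.99459445476532 [0.54676888 0.2253363  0.02100584]
0.2509067983508649 [-0.09886352 -0.45194896 -6.52209065] [-0.07767806  0.06216331  0.00595262] 16.3917
[ 0.58479791 -0.06003659  0.12998469] 17.7583
```

View pics/over.png

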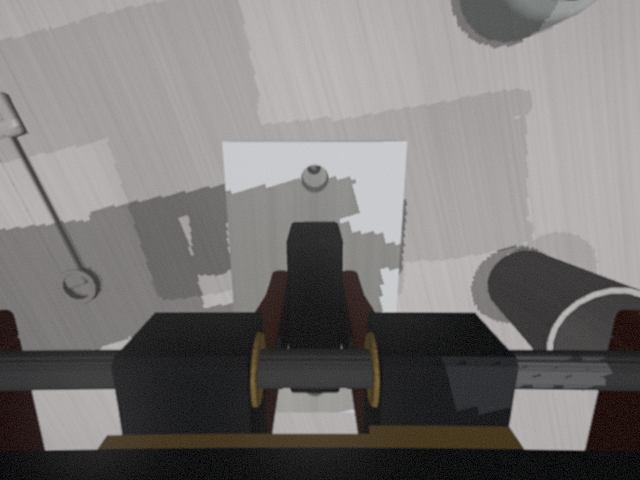

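The cover is held level and square, with hole rim at (315,177) and front corners at (223,142) and (407,142). I use these to compute its offset in the grasp.

```bash
python3 - <<'E'
from h import *
np.set_printoptions(precision=4,suppress=True)
S=camT("wrist");t=np.array(get_tcp_pos());z=t[2]-.001
p=px("wrist",[(315,177),(223,142),(407,142)],z,S)
ey=np.array([np.cos(1.272),np.sin(1.272),0]);ex=np.array([ey[1],-ey[0],0])
print(t,get_qvel()); print([( (a-t)@ex,(a-t)@ey) for a in p],"expect hole (0,.054) corners (+-.04,.07)")
d=p[2]-p[1];print(np.arctan2(d[1],d[0])+np.pi/2)
E
python3 - <<'E'
import cv2
im=cv2.imread("pics/over.png");g=im[157:197,295:335]
cv2.imwrite("pics/hole.png",cv2.resize(g,None,fx=10,fy=10,interpolation=cv2.INTER_CUBIC))
E
```

```text
[ 0.5848 -0.06    0.13  ] [-0.0059 -0.0001  0.0009 -0.0007 -0.0008 -0.0013]
[(np.float64(0.00105150739222846), np.float64(0.0546789428002028)), (np.float64(-0.03873944231489379), np.float64(0.0696296431123912)), (np.float64(0.040829489970969135), np.float64(0.06964930471027148))] expect hole (0,.054) corners (+-.04,.07)
1.2722471014366443
```

View pics/hole.png

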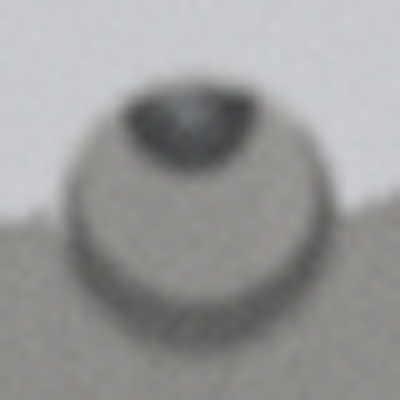

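Run:
```python
from h import *
np.set_printoptions(precision=4,suppress=True)
S=camT("wrist");t=np.array(get_tcp_pos())
h=px("wrist",[(314.8,177.3)],t[2]-.001,S)[0]; d=px("wrist",[(313.8,168.5)],.043,S)[0]
ey=np.array([np.cos(1.272),np.sin(1.272),0]);ex=np.array([ey[1],-ey[0],0])
print("dowel-hole along ex,ey",(d-h)@ex,(d-h)@ey)
print("dowel-tcp",(d-t)@ex,(d-t)@ey)
print("implied tcp target",t+((d-h)@ex)*ex+((d-h)@ey)*ey)
```

```text
dowel-hole along ex,ey -0.0005800777336244177 -0.003469154369702076
dowel-tcp 0.0003825953399853293 0.05107753595597133
implied tcp target [ 0.5832 -0.0632  0.13  ]
```

Run:
```python
from h import *
np.set_printoptions(precision=4,suppress=True)
B=[.5836,-.0621]
movel([*B,.074],v=.1); wait(.6)
t=np.array(get_tcp_pos());print(t,get_time())
S=camT("wrist"); im=read_camera("wrist")
h=proj(t+[.054*np.cos(1.272),.054*np.sin(1.272),-.001],S)[0];print(h)
x,y=int(h[0])-25,int(h[1])-25;print(x,y)
cv2.imwrite("pics/hole2.png",cv2.resize(im[y:y+50,x:x+50,::-1],None,fx=10,fy=10,interpolation=cv2.INTER_CUBIC))
```

```text
[ 0.5836 -0.0621  0.0741] 19.0667
[312.4385 178.5431]
287 153
```

View pics/hole2.png

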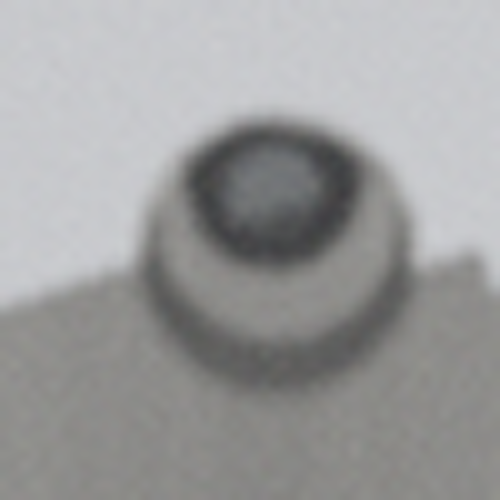

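Through the hole (crop centre (278,254)) the dowel's top shows at crop (273,190).

Run:
```python
from h import *
np.set_printoptions(precision=4,suppress=True)
S=camT("wrist");t=np.array(get_tcp_pos())
h=px("wrist",[(314.3,177.95)],t[2]-.001,S)[0]; d=px("wrist",[(313.85,171.5)],.043,S)[0]
ey=np.array([np.cos(1.272),np.sin(1.272),0]);ex=np.array([ey[1],-ey[0],0])
a,b=(d-h)@ex,(d-h)@ey
print("dowel-hole ex,ey",a,b,"target",t+a*ex+b*ey)
B=(t+np.array([a*ex+b*ey])[0])[:2] if max(abs(a),abs(b))<.003 else None
print(B,get_ft_force())
if B is not None:
    movel([*B,.066],v=.05);wait(.3)
    for z in (.055,.048):
        r=movel([*B,z],v=.03,until_force=8)
        print(r,get_tcp_pos(),get_ft_force(),get_ft_torque(),get_time())
        if r: break
```

```text
dowel-hole ex,ey -0.0002395522032892655 3.2295928351301176e-05 target [ 0.5834 -0.062   0.074 ]
[ 0.5834 -0.062 ] [-0.078  -0.3654 -5.3076]
False [ 0.5832 -0.062   0.0547] [-0.2448 -0.0672 -5.412 ] [-0.0628  0.1348  0.05  ] 20.2417
False [ 0.5832 -0.062   0.0477] [-0.1724 -0.6169 -5.1163] [-0.1077  0.1216 -0.0104] 20.625
```

Run:
```python
from h import *
np.set_printoptions(precision=4,suppress=True)
wait(.3); B=np.array(get_tcp_pos())[:2]; B=[.5834,-.062]
for z,f in ((.0435,10),(.0385,30),(.036,12)):
    r=movel([*B,z],v=.015,until_force=f); wait(.2)
    print(r,get_tcp_pos(),get_ft_force(),get_ft_torque(),get_grip_width(),get_finger_force(),get_time())
```

```text
False [ 0.5834 -0.062   0.0435] [-0.2714  0.2556 -5.8881] [-0.0487  0.0471  0.0043] 0.24876431032156793 29.992901980876923 21.575
False [ 0.5836 -0.062   0.0395] [-3.6647  0.3656  7.1713] [ 0.0371  0.8683 -0.0215] 0.245778876047062 29.99617248773575 22.2583
True [ 0.5836 -0.062   0.0392] [-0.8251  1.0377  8.0297] [-0.0412  0.4038  0.0901] 0.2495123745811685 30.001554787158966 22.6667
```

Run:
```python
from h import *
np.set_printoptions(precision=4,suppress=True)
B=[.5834,-.062]
for z in (.0375,.0365,.0355,.0345):
    r=movel([*B,z],v=.01,until_force=25); wait(.3)
    f=get_ft_force();print(r,get_tcp_pos(),f,get_ft_torque(),get_finger_force(),get_time())
    if f[2]>22: break
wait(.5)
S=camT("side"); im=read_camera("side")
cv2.imwrite("pics/fin.png",cv2.resize(im[200:320,260:420,::-1],None,fx=5,fy=5,interpolation=cv2.INTER_CUBIC))
print(get_tcp_pos(),get_ft_force(),get_time())
```

```text
False [ 0.5837 -0.062   0.0389] [-4.8925  0.2036 11.9394] [0.0922 0.9215 0.0666] 30.002361238002777 23.2417
False [ 0.5836 -0.062   0.0388] [-9.1681  1.841  21.797 ] [0.136  1.4408 0.0761] 30.00841051340103 23.7917
False [ 0.5836 -0.062   0.0388] [-12.348    1.1109  30.6509] [0.1933 1.974  0.1111] 30.013325214385986 24.3417
[ 0.5836 -0.062   0.0388] [-11.192    2.16    30.4772] 24.8917
```

View pics/fin.png

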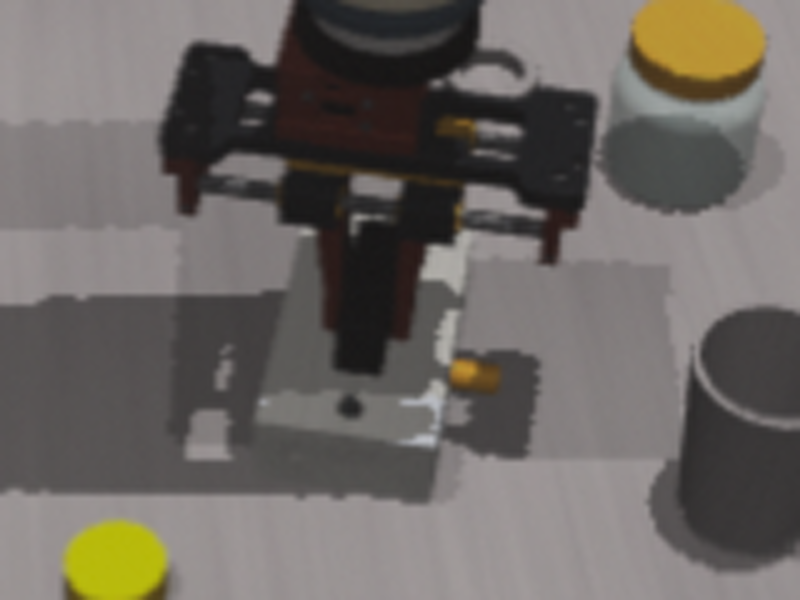

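The cover is flush on the base with no gap visible along the front (crop (345,440)). The TCP has come to a hard stop at the closed height, pressing with 30 N.

```bash
python3 -c "
from station import *
print(job_done(),get_time())"
```

```text
the job is handed in; nothing more can be done
the job is handed in; nothing more can be done
```

The job is handed in with the thick disc in the recess and the cover on both dowels, gripped by its bar and pressed to a hard stop at about 30 N; the judge's verdict was not shown.

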